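Find the fullest tin of key blanks by feel and hold it over the sorting tray

TASK

Find out by feel which of the three identical closed tins of key blanks is the heaviest: working from the robot's left to its right, lift each tin a few centimetres clear of the board and set it back upright on its own pad before lifting the next. Then take the heaviest and finish while holding it, upright and still, over the middle of the square tray with its bottom about 15 cm above the bench, the other two tins standing on their pads (if the last tin hefted is the heaviest, it need not be set back first). Never tip a tin over, and leave the padlock, the oil bottle and the screwdriver alone.

Things in the scene. Friction and masses are not known exactly. Their poses are not given: they have to be found in the camera images.
- tin_a: Closed upright steel tin of key blanks, a round cylinder 56 mm in diameter and 80 mm high with its lid shut; the three tins look identical. Its contents cannot be seen and the letter in its name does not follow its place. Lighter than 0.75 kg; one of the three tins is at least 0.15 kg heavier than each of the other two. Origin: centre of its underside, z up along its axis. Can be gripped across its diameter from above in any direction.
- tin_b: Closed upright steel tin of key blanks, a round cylinder 56 mm in diameter and 80 mm high with its lid shut; the three tins look identical. Its contents cannot be seen and the letter in its name does not follow its place. Lighter than 0.75 kg; one of the three tins is at least 0.15 kg heavier than each of the other two. Origin: centre of its underside, z up along its axis. Can be gripped across its diameter from above in any direction.
- tin_c: Closed upright steel tin of key blanks, a round cylinder 56 mm in diameter and 80 mm high with its lid shut; the three tins look identical. Its contents cannot be seen and the letter in its name does not follow its place. Lighter than 0.75 kg; one of the three tins is at least 0.15 kg heavier than each of the other two. Origin: centre of its underside, z up along its axis. Can be gripped across its diameter from above in any direction.
- rack: Fixed flat wooden board lying on the bench, 100 x 360 mm, 12 mm thick, with three tin places in a row 120 mm apart along its length. Origin: centre of its underside on the bench; y along its length towards the left place, x across it away from the robot.
- place_left (a point): The left place on the rack board (the robot's left, the +y end of the row), marked by a flat round black rubber pad 72 mm in diameter; the point is the pad's centre on the board's top, 12 mm above the bench. One tin stands there at the start, within 5 mm of it.
- place_middle (a point): The middle place on the rack board (between the others), marked by a flat round black rubber pad 72 mm in diameter; the point is the pad's centre on the board's top, 12 mm above the bench. One tin stands there at the start, within 5 mm of it.
- place_right (a point): The right place on the rack board (the robot's right, the -y end of the row), marked by a flat round black rubber pad 72 mm in diameter; the point is the pad's centre on the board's top, 12 mm above the bench. One tin stands there at the start, within 5 mm of it.
- tray: Fixed open square sorting tray of green painted sheet, 160 x 160 mm, walls 40 mm high and 4 mm thick, to the robot's right of the rack; a few key blanks lie on its floor. Origin: centre of its underside on the bench.
- padlock: Bystander: brass padlock standing on the bench, 42 x 22 mm, 64 mm high, beyond the rack. Origin: centre of its underside.
- oil_bottle: Bystander: small white oil bottle with a black cap, 44 mm in diameter, 120 mm high, beyond the rack. Origin: centre of its underside.
- screwdriver: Bystander: screwdriver 170 mm long lying on the bench between the robot and the tray, roughly crosswise. Origin: under its middle; x along it towards the tip.

How it is judged:
By the outcome, as a careful person would: the job done as asked, in the order asked, and still so for the second after the job is handed in, while the arm keeps its last pose, push and grip.
It also fails if it takes over 72 s, if anything falls off the work surface, if the arm or the gripper's body presses on something with over 40 N, if the wrist force passes 120 N, or if a joint passes its speed limit or range.

ROBOT

A 6-joint arm with a two-finger parallel gripper is mounted at the origin on the work surface. World frame = base frame: x ahead of the robot, y to its left, z up, the work surface at z = 0. Lengths are in m, angles in degrees, forces in N, time in s.
With the tool pointing down it reaches from about 0.4 to 0.825 m from the base axis. Payload 7 kg.
Tool frame: the origin (TCP) lies midway between the tips of the shut fingers; the grasp point (between the pads) lies r.grip_depth behind it (r.grip_depth is the distance from the TCP to the grasp point, in m); z points along the fingers, y is the direction in which the jaws open and shut (so a half turn about z gives the same grasp; the last joint's range is limited). The gripper opens to 88 mm and grips with 3 to 60 N. Pads are 19 mm wide; open, the fingers measure 130 mm over their backs; the gripper's body (78 mm by 193 mm) begins 47 mm behind the grasp point.
Start: joints at [-47.091, 20.546, 0.682, 0, -70.136, -16.507], TCP at [0.3, -0.605, 0.227] pointing down, gripper open.
Joint ranges: [-176.03, 176.03], [-82.01, 121.73], [-58.28, 71.71], [-173.87, 95.51], [-174.79, -0.11], [-173.66, 173.66]. Speed limits (degrees/s): [136.94, 136.94, 172.46, 180, 180, 180].

INTERFACE

Orientations are given as [roll, pitch, yaw] about the fixed x, y, z axes, in that order (R = Rz(yaw) Ry(pitch) Rx(roll)).
In Python, from plant import r, imaging, close_job gives the robot as it stands.
- The arm moves only by the tool step_arm, never from a script. Its argument "commands" is a list of rows, each a list of 2 entries, a list of its own where there are three numbers: the shift along the tool's x, y, z in mm, then the turn about the tool's z in degrees. In form: [[[x, y, z], twist], ...]. A call has 1 to 20 rows; each row shifts and turns the commanded pose from where the row before left it, along the tool's axes as they then stand; what a row does not reach is not made up. A row lasts 1/8 s, in which the tool goes at most 62.5 mm and 10.7 degrees, less where a joint would pass 70% of its speed; a pose out of reach is approached as far as the arm can. A call with a gripper value outside its range is refused whole. "gripper" is the closure, from 0 (fully open) to 1 (shut), set as the call begins (left out, the last holds). The fingers move at their own pace and stop on an object; "grip_force" is the grip in N (left out, the last holds). Time passes only in rows, so rows that do not move let the fingers close. It gives the time, the measured TCP pose, the force and the opening at its end, in the units of the state.
- r.get_state(): the state, without advancing time (a new reading comes with each control period).
- imaging.capture(name): name is "side" or "top"; returns a dict with "img" (420x560x3 uint8, red, green, blue), "z_map" (420x560 float32, m along the optical axis (not along the pixel's ray), 0 where there is no reading), "vfov" (degrees; the focal length in pixels is half the picture's height over the tangent of half this angle, whatever the lens; pixels are square), "cx", "cy" (the principal point, pixels), "D" ([k1, k2, p1, p2, k3] as OpenCV has them; the pictures are not rectified), "extrinsics" (4x4, takes a point from camera to world coordinates). Camera axes: x right, y down, z forward; pixel columns grow to the right and rows downward; lengths in m; the calibration is good to about 2 mm. A picture is of the moment at which its call begins.
- close_job(): hands the job in, once; it reports no verdict.
The state is a dict: "time_s": time; "joints": joint angles; "qd": joint speeds; "joint_torque": joint torques, N m; "tcp_pos": TCP position; "eef_rot": TCP orientation; "contact_force": force on the tool from outside, world axes, zero at the start; "moment": the same for the moment, N m; "gripper_width": finger opening in m.
Only numpy, scipy, OpenCV 4.12 (cv2) and the standard library are available. Lean on these libraries where they do the work, as an engineer would, in place of code of your own. Each camera call takes 0.05 s, during which the arm holds its last target.

## Working session

There is one attempt and no reset: what is moved stays moved. The work goes in short steps, Python scripts to look and compute and a tool call to move; the robot and the scene stay as the last step left them, time stands still between calls to the robot, and variables do not carry over. Pictures are saved under pics/ and viewed, and the job is handed in when it is done.

Besides the shell and the picture viewer there is one more tool, called after "Request:" as a command line: name --argument value ..., lists and objects as JSON in quotes. step_arm: Moves the arm, as the interface text tells. Its arguments: {"type":"object","properties":{"commands":{"type":"array","items":{"type":"array"}},"gripper":{"type":"number"},"grip_force":{"type":"number"}},"required":["commands"]}

```bash
mkdir -p pics; ls; cat > h.py <<'E'
import numpy as np,cv2
from plant import r,imaging,close_job
def cap(n):
    return imaging.capture(n)
def K(c):
    f=c["img"].shape[0]/2/np.tan(np.radians(c["vfov"]/2))
    return np.array([[f,0,c["cx"]],[0,f,c["cy"]],[0,0,1.]])
def ray(c,px,z):
    p=cv2.undistortPoints(np.array(px,float).reshape(-1,1,2),K(c),np.array(c["D"],float)).reshape(-1,2)
    E=np.array(c["extrinsics"]); d=np.c_[p,np.ones(len(p))]@E[:3,:3].T; o=E[:3,3]
    return o+d*((z-o[2])/d[:,2])[:,None]
def proj(c,P):
    E=np.linalg.inv(np.array(c["extrinsics"]))
    return cv2.projectPoints(np.array(P,float).reshape(-1,1,3),cv2.Rodrigues(E[:3,:3])[0],E[:3,3],K(c),np.array(c["D"],float))[0].reshape(-1,2)
E
python3 - <<'E'
from h import *
for n in ("top","side"):
    c=cap(n); cv2.imwrite(f"pics/{n}1.png",c["img"][:,:,::-1]); np.save(n+".npy",c,allow_pickle=True)
    print(n,c["vfov"],c["cx"],c["cy"],c["D"],np.round(c["extrinsics"],3).tolist())
print(r.get_state(),r.grip_depth)
E
```

```text
pics
top 50.30345374364482 273.7053225753508 209.59389747314341 [0.02170185 0.         0.         0.         0.        ] [[0.01, -0.998, 0.068, 0.471], [-1.0, -0.011, -0.021, -0.018], [0.022, -0.068, -0.997, 1.072], [0.0, 0.0, 0.0, 1.0]]
side 55.86747989127192 275.44489222043904 210.3096249122426 [-0.0117043  0.         0.         0.         0.       ] [[-0.993, -0.038, 0.109, 0.443], [-0.114, 0.481, -0.869, 0.663], [-0.019, -0.876, -0.482, 0.437], [0.0, 0.0, 0.0, 1.0]]
{'time_s': 0.1, 'joints': array([-4.70913175e+01,  2.05856382e+01,  6.37629690e-01, -1.69321962e-02,
       -7.01343484e+01, -1.65059883e+01]), 'qd': array([-0.00446432, -0.0268455 ,  0.13732204,  0.08490674, -0.02543313,
       -0.08983935]), 'joint_torque': array([-4.82321557e-03, -5.84161627e+01,  2.93748611e+01,  7.01576695e+00,
        1.00813323e-02, -7.14292037e-05]), 'tcp_pos': array([ 0.29992252, -0.60421686,  0.22572742]), 'eef_rot': array([ 1.79916514e+02, -8.13867837e-03, -1.53603065e+02]), 'contact_force': array([-0.19441994, -0.42270277,  0.12166244]), 'moment': array([-0.02880949, -0.05653382, -0.02626285]), 'gripper_width': 0.08768481930808066} 0.0188
```

View pics/top1.png

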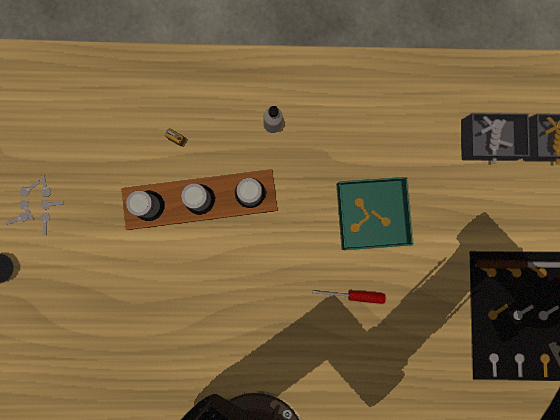

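View pics/side1.png

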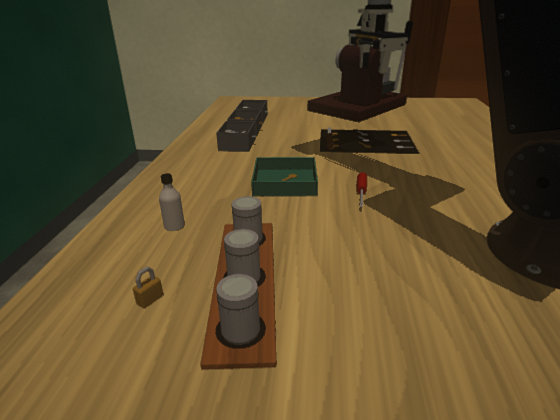

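The top view shows three tin lids at about (140,203), (194,196) and (249,189) on the brown board. The green tray is centred near (375,213), the screwdriver near (350,296), the padlock near (176,137) and the bottle near (273,119). The side view agrees with this. Next I'll measure.

```bash
cat > m.py <<'E'
from h import *
import sys
def measure(c,save=None):
    im=c["img"]; hsv=cv2.cvtColor(im,cv2.COLOR_RGB2HSV); H,S,V=[hsv[:,:,i].astype(int) for i in range(3)]
    # lids by depth/height: world z for each pixel
    h,w=V.shape; u,v=np.meshgrid(np.arange(w),np.arange(h))
    p=cv2.undistortPoints(np.stack([u,v],-1).reshape(-1,1,2).astype(float),K(c),np.array(c["D"],float)).reshape(h,w,2)
    E=np.array(c["extrinsics"]); zc=c["z_map"]
    P=np.stack([p[...,0]*zc,p[...,1]*zc,zc],-1)@E[:3,:3].T+E[:3,3]
    out=im.copy()
    lid=((P[...,2]>0.084)&(P[...,2]<0.105)&(zc>0)&(S<60)).astype(np.uint8)
    lid[:150]=0; lid[260:]=0; lid[:,:100]=0; lid[:,310:]=0
    cs,_=cv2.findContours(lid,cv2.RETR_EXTERNAL,cv2.CHAIN_APPROX_NONE)
    for k in cs:
        if cv2.contourArea(k)<150: continue
        (x,y),rad=cv2.minEnclosingCircle(k); e=cv2.fitEllipse(k)
        m=np.zeros_like(lid); cv2.drawContours(m,[k],-1,1,-1); mm=m>0
        print("lid px",np.round((x,y,rad),1),"ell",np.round(e[0],1),np.round(e[1],1),"depth mean",np.round(P[mm].mean(0),4),"med z",np.round(np.median(P[mm][:,2]),4),"ray.092",np.round(ray(c,[e[0]],.092)[0],4))
        cv2.drawContours(out,[k],-1,(255,0,0),1)
    g=((H>60)&(H<100)&(S>90)).astype(np.uint8); g[:150]=0
    cs,_=cv2.findContours(g,cv2.RETR_EXTERNAL,cv2.CHAIN_APPROX_NONE); k=max(cs,key=cv2.contourArea)
    b=cv2.minAreaRect(k); bp=cv2.boxPoints(b); W=ray(c,bp,.04); print("tray",np.round(bp).tolist(),np.round(W,3).tolist(),"c",np.round(W.mean(0),4),"angle",np.degrees(np.arctan2(*(W[1]-W[0])[1::-1])))
    cv2.polylines(out,[np.round(bp).astype(int)],1,(255,255,0))
    R=((H<12)&(S>110)&(V>60)).astype(np.uint8); R[:150]=0;R[250:]=0;R[:,310:]=0
    R=cv2.morphologyEx(R,cv2.MORPH_OPEN,np.ones((3,3)))
    cs,_=cv2.findContours(R,cv2.RETR_EXTERNAL,cv2.CHAIN_APPROX_NONE); k=np.vstack([q for q in cs if cv2.contourArea(q)>30])
    b=cv2.minAreaRect(k); bp=cv2.boxPoints(b); W=ray(c,bp,.012); 
    print("rack",np.round(bp).tolist(),np.round(W,3).tolist(),"c",np.round(W.mean(0),4),"sides",[round(float(np.linalg.norm(W[i]-W[(i+1)%4])),3) for i in range(4)])
    cv2.polylines(out,[np.round(bp).astype(int)],1,(0,255,255))
    for n,pt in (("bottle",(273,110)),("padlock",(176,137))):
        q=P[pt[1]-4:pt[1]+5,pt[0]-4:pt[0]+5].reshape(-1,3); print(n,np.round(q[q[:,2].argmax()],3))
    if save: cv2.imwrite(save,out[:,:,::-1])
if __name__=="__main__":
    measure(np.load("top.npy",allow_pickle=True).item(),"pics/top_m.png")
E
python3 m.py
```

```text
lid px [139.  202.7  13.1] ell [139.  202.9] [24.3 25.4] depth mean [0.5486 0.2543 0.0947] med z 0.0929 ray.092 [0.5488 0.255  0.092 ]
lid px [193.7 195.6  12.8] ell [193.8 195.6] [24.3 24.7] depth mean [0.5659 0.1362 0.0947] med z 0.0928 ray.092 [0.5661 0.1366 0.092 ]
lid px [248.5 190.2  12.7] ell [248.5 190.1] [24.2 24.6] depth mean [0.579  0.0169 0.0983] med z 0.0924 ray.092 [0.5797 0.0172 0.092 ]
tray [[337.0, 182.0], [407.0, 176.0], [412.0, 245.0], [342.0, 250.0]] [[0.608, -0.186, 0.04], [0.622, -0.351, 0.04], [0.464, -0.361, 0.04], [0.45, -0.197, 0.04]] c [ 0.5359 -0.2737  0.04  ] angle -85.05746398723038Traceback (most recent call last):
  File "m.py", line 34, in <module>
    measure(np.load("top.npy",allow_pickle=True).item(),"pics/top_m.png")
    ~~~~~~~^^^^^^^^^^^^^^^^^^^^^^^^^^^^^^^^^^^^^^^^^^^^^^^^^^^^^^^^^^^^^^
  File "m.py", line 26, in measure
    cs,_=cv2.findContours(R,cv2.RETR_EXTERNAL,cv2.CHAIN_APPROX_NONE); k=np.vstack([q for q in cs if cv2.contourArea(q)>30])
                                                                        ~~~~~~~~~^^^^^^^^^^^^^^^^^^^^^^^^^^^^^^^^^^^^^^^^^^
    return _nx.concatenate(arrs, 0, dtype=dtype, casting=casting)
           ~~~~~~~~~~~~~~~^^^^^^^^^^^^^^^^^^^^^^^^^^^^^^^^^^^^^^^
ValueError: need at least one array to concatenate
```

```bash
python3 - <<'E'
from h import *
c=np.load("top.npy",allow_pickle=True).item()
hsv=cv2.cvtColor(c["img"],cv2.COLOR_RGB2HSV)
for p in [(165,190),(220,190),(130,215),(270,205),(165,215),(60,150),(120,160),(300,200)]: print(p,hsv[p[1],p[0]])
E
```

```text
(165, 190) [ 12 177 125]
(220, 190) [ 13 175 125]
(130, 215) [ 12 188 118]
(270, 205) [ 14 185 128]
(165, 215) [ 11 187 109]
(60, 150) [ 18 126 148]
(120, 160) [ 19 131 152]
(300, 200) [ 19 127 145]
```

```bash
sed -i 's/R=((H<12)&(S>110)&(V>60))/R=((H<16)\&(S>155)\&(V>60))/' m.py; python3 m.py
```

```text
lid px [139.  202.7  13.1] ell [139.  202.9] [24.3 25.4] depth mean [0.5486 0.2543 0.0947] med z 0.0929 ray.092 [0.5488 0.255  0.092 ]
lid px [193.7 195.6  12.8] ell [193.8 195.6] [24.3 24.7] depth mean [0.5659 0.1362 0.0947] med z 0.0928 ray.092 [0.5661 0.1366 0.092 ]
lid px [248.5 190.2  12.7] ell [248.5 190.1] [24.2 24.6] depth mean [0.579  0.0169 0.0983] med z 0.0924 ray.092 [0.5797 0.0172 0.092 ]
tray [[337.0, 182.0], [407.0, 176.0], [412.0, 245.0], [342.0, 250.0]] [[0.608, -0.186, 0.04], [0.622, -0.351, 0.04], [0.464, -0.361, 0.04], [0.45, -0.197, 0.04]] c [ 0.5359 -0.2737  0.04  ] angle -85.05746398723038
rack [[120.0, 188.0], [272.0, 169.0], [277.0, 210.0], [126.0, 229.0]] [[0.59, 0.322, 0.012], [0.64, -0.035, 0.012], [0.541, -0.049, 0.012], [0.492, 0.306, 0.012]] c [0.5658 0.1359 0.012 ] sides [0.36, 0.1, 0.358, 0.099]
bottle [ 0.746 -0.034  0.123]
padlock [0.708 0.188 0.067]
```

View pics/top_m.png

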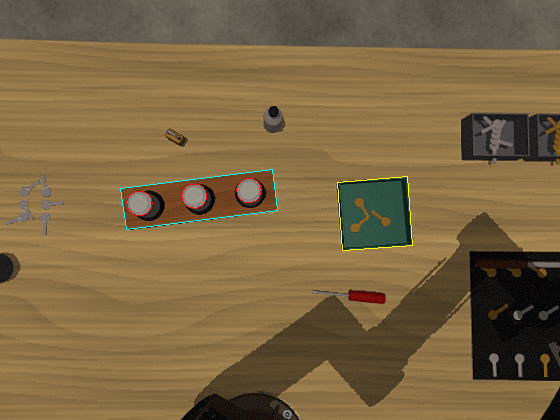

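Measurements so far:

- **Tins:** left (0.549, 0.255), middle (0.566, 0.1365), right (0.580, 0.017).
- **Rack:** yaw is about 8°, and its places agree with the tins.
- **Tray:** centre about (0.536, -0.274).

I'll turn the jaws along the row (tool yaw -172) and travel to the left tin.

```bash
cat > go.py <<'E'
from h import *
import sys
from scipy.spatial.transform import Rotation as Ro
def rel(t,yaw=-172):
    s=r.get_state(); p=s["tcp_pos"]
    print("t",round(s["time_s"],2),"tcp",np.round(p,4),"rot",np.round(s["eef_rot"],2),"F",np.round(s["contact_force"],2),"w",round(s["gripper_width"],4))
    R=Ro.from_euler("xyz",[180,0,yaw],degrees=True)
    print("tool mm",np.round(R.inv().apply(np.array(t)-p)*1000,1),"twist",round(s["eef_rot"][2]-yaw,1))
if __name__=="__main__": rel([float(a) for a in sys.argv[1:4]])
E
python3 go.py 0.549 0.255 0.18
```

```text
t 0.1 tcp [ 0.2999 -0.6042  0.2257] rot [ 1.7992e+02 -1.0000e-02 -1.5360e+02] F [-0.19 -0.42  0.12] w 0.0877
tool mm [-366.2  816.2   45.7] twist 18.4
```

Request:
step_arm --commands '[[[0,0,0],9.2],[[0,0,0],9.2],[[-9,20,0],0],[[-18,40,2],0],[[-18,40,2],0],[[-18,40,2],0],[[-18,40,2],0],[[-18,40,2],0],[[-18,40,2],0],[[-18,40,2],0],[[-18,40,2],0],[[-18,40,2],0],[[-18,40,2],0],[[-18,40,2],0],[[-18,40,2],0],[[-18,40,2],0],[[-18,40,2],0],[[-18,40,2],0],[[-18,40,2],0],[[-18,40,2],0]]' --gripper 0 --grip_force 35

```text
time_s: 2.6
tcp_pos: [0.5146, 0.1339, 0.1923]
eef_rot: [-180.0, -0.0, -172.0]
contact_force: [0.6, -0.7, 0.8]
gripper_width: 0.0873
```

```bash
python3 go.py 0.549 0.255 0.18
```

```text
t 2.6 tcp [0.5146 0.1339 0.1923] rot [-1.8000e+02 -2.0000e-02 -1.7199e+02] F [ 0.57 -0.68  0.75] w 0.0873
tool mm [-50.9 115.2  12.3] twist 0.0
```

Request:
step_arm --commands '[[[-16,36,4],0],[[-16,36,4],0],[[-11,25,3],0],[[-6,14,1],0],[[-2,4,0],0],[[0,0,0],0],[[0,0,0],0]]'

```text
time_s: 3.48
tcp_pos: [0.549, 0.2526, 0.1809]
eef_rot: [180.0, 0.0, -172.0]
contact_force: [0.3, 0.2, 1.2]
gripper_width: 0.0875
```

```bash
python3 go.py 0.549 0.255 0.047; python3 - <<'E'
from h import *
import m
c=cap("top"); cv2.imwrite("pics/top2.png",c["img"][:,:,::-1])
c=cap("side"); cv2.imwrite("pics/side2.png",c["img"][:,:,::-1])
E
```

```text
t 3.48 tcp [0.549  0.2526 0.1809] rot [ 1.7999e+02  1.0000e-02 -1.7204e+02] F [0.3  0.18 1.21] w 0.0875
tool mm [ -0.3   2.4 133.9] twist -0.0
```

View pics/side2.png

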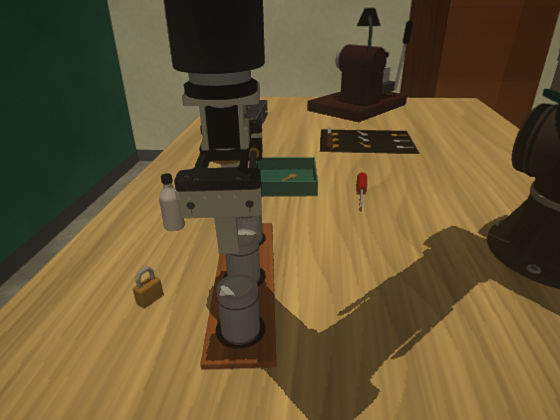

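The side view shows the near finger tip at (228,248), directly above the left tin's lid at (238,288), so the alignment looks right. I'll descend and close.

Request:
step_arm --commands '[[[0,2,12],0],[[0,0,20],0],[[0,0,20],0],[[0,0,20],0],[[0,0,20],0],[[0,0,16],0],[[0,0,12],0],[[0,0,8],0],[[0,0,4],0],[[0,0,2],0],[[0,0,0],0],[[0,0,0],0]]'

```text
time_s: 5.08
tcp_pos: [0.5491, 0.2556, 0.047]
eef_rot: [180.0, 0.0, -172.0]
contact_force: [-0.4, 0.3, 0.4]
gripper_width: 0.0876
```

```bash
python3 go.py 0.549 0.255 0.047; python3 - <<'E'
from h import *
c=cap("side"); cv2.imwrite("pics/side3.png",c["img"][:,:,::-1])
E
```

```text
t 5.08 tcp [0.5491 0.2556 0.047 ] rot [ 1.7998e+02  4.0000e-02 -1.7200e+02] F [-0.42  0.33  0.39] w 0.0876
tool mm [ 0.1 -0.6 -0. ] twist 0.0
```

View pics/side3.png

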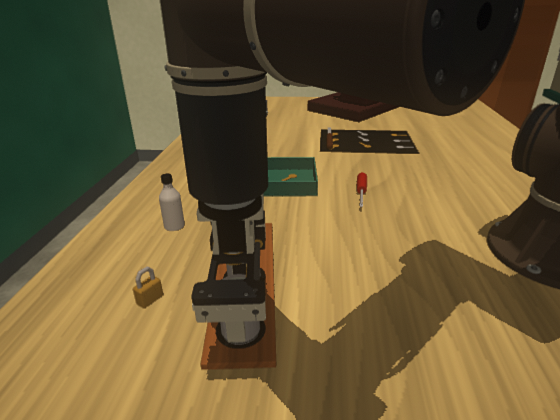

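The gripper straddles the left tin at about (240,320) without contact. I'll close it.

Request:
step_arm --commands '[[[0,0,0],0],[[0,0,0],0],[[0,0,0],0],[[0,0,0],0],[[0,0,0],0],[[0,0,0],0],[[0,0,0],0],[[0,0,0],0]]' --gripper 1 --grip_force 35

```text
time_s: 6.12
tcp_pos: [0.549, 0.2557, 0.0467]
eef_rot: [180.0, 0.0, -172.0]
contact_force: [-0.1, 2.8, 0.6]
gripper_width: 0.0557
```

Gripped at 56 mm. I'll lift 50 mm smoothly.

Request:
step_arm --commands '[[[0,0,-2],0],[[0,0,-5],0],[[0,0,-8],0],[[0,0,-10],0],[[0,0,-10],0],[[0,0,-8],0],[[0,0,-5],0],[[0,0,-2],0],[[0,0,0],0],[[0,0,0],0],[[0,0,0],0],[[0,0,0],0]]'

```text
time_s: 7.62
tcp_pos: [0.5488, 0.2553, 0.0964]
eef_rot: [-180.0, -0.0, -172.0]
contact_force: [-0.2, -0.1, -3.3]
gripper_width: 0.0556
```

```bash
cat > wt.py <<'E'
from h import *
import sys
F=[];T=[];M=[]
for i in range(6):
    c=cap("side"); s=r.get_state(); F.append(s["contact_force"]); T.append(s["joint_torque"]); M.append(s["moment"])
F=np.array(F)
print("t",s["time_s"],"tcp",np.round(s["tcp_pos"],4),"w",s["gripper_width"],"F mean",F.mean(0).round(2),"std",F.std(0).round(2),"M",np.mean(M,0).round(3),"tq",np.mean(T,0).round(3))
cv2.imwrite(sys.argv[1],c["img"][:,:,::-1])
E
python3 wt.py pics/side4.png
```

```text
t 7.925 tcp [0.5488 0.2554 0.0966] w 0.05588868702051289 F mean [-0.38  0.13 -2.58] std [0.15 0.44 0.23] M [-0.036 -0.018  0.003] tq [ -0.    -54.932  25.457   6.217  -0.087   0.   ]
```

View pics/side4.png

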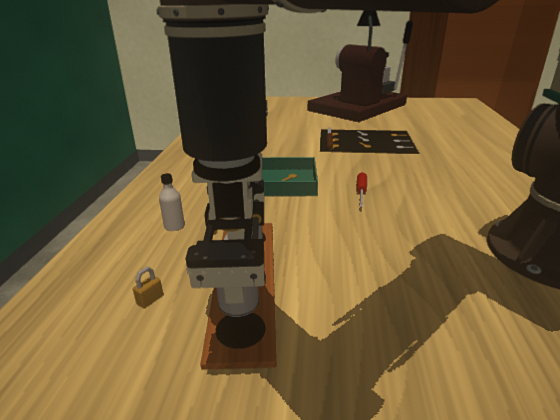

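The left tin is up, its bottom at about (238,310) clear of the pad at (240,332). Fz is about -2.6 N. I'll lower it back the same 50 mm and release.

Request:
step_arm --commands '[[[0,0,3],0],[[0,0,8],0],[[0,0,12],0],[[0,0,10],0],[[0,0,8],0],[[0,0,5],0],[[0,0,2],0],[[0,0,1],0],[[0,0,0.5],0],[[0,0,0.3],0],[[0,0,0],0],[[0,0,0],0]]'

```text
time_s: 9.43
tcp_pos: [0.5489, 0.2554, 0.0469]
eef_rot: [180.0, 0.0, -172.0]
contact_force: [0.3, 0.1, -3.1]
gripper_width: 0.0556
```

Request:
step_arm --commands '[[[0,0,0],0],[[0,0,0],0],[[0,0,0],0],[[0,0,0],0],[[0,0,0],0],[[0,0,0],0]]' --gripper 0

```text
time_s: 10.18
tcp_pos: [0.5488, 0.2554, 0.0468]
eef_rot: [-180.0, 0.0, -172.0]
contact_force: [-0.3, -0.3, 0.6]
gripper_width: 0.0876
```

Request:
step_arm --commands '[[[0,0,-4],0],[[0,0,-10],0],[[0,0,-18],0],[[0,0,-22],0],[[0,0,-20],0],[[0,0,-14],0],[[0,0,-8],0],[[0,0,-4],0],[[0,0,0],0],[[0,0,0],0],[[0,0,0],0],[[0,0,0],0]]'

```text
time_s: 11.68
tcp_pos: [0.5488, 0.2553, 0.1465]
eef_rot: [-180.0, -0.0, -172.0]
contact_force: [0.4, 0.1, 0.4]
gripper_width: 0.0876
```

```bash
python3 wt.py pics/side5.png; python3 go.py 0.566 0.1365 0.147
```

```text
t 11.975 tcp [0.5488 0.2554 0.1468] w 0.08792247164448529 F mean [ 0.24 -0.28  0.  ] std [0.47 0.47 0.45] M [-0.046  0.002  0.   ] tq [ 1.0000e-03 -5.1160e+01  2.6254e+01  6.2070e+00 -8.7000e-02 -0.0000e+00]
t 11.97 tcp [0.5488 0.2554 0.1468] rot [-180.   -0. -172.] F [-0.18  0.52 -0.39] w 0.0879
tool mm [  -0.5 -120.1   -0.2] twist 0.0
```

View pics/side5.png

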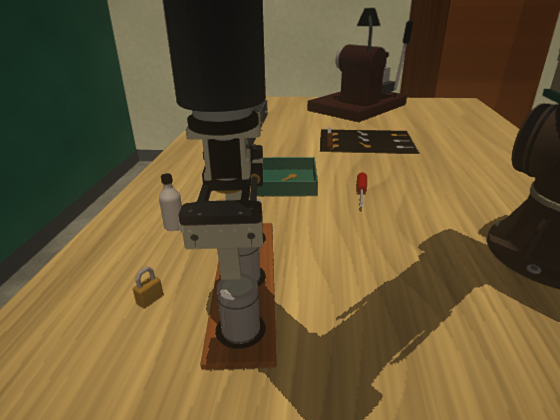

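The left tin stands upright on its pad at (239,315), and Fz unloaded is about 0. Next is the middle tin.

Request:
step_arm --commands '[[[0,-8,0],0],[[0,-20,0],0],[[0,-32,0],0],[[0,-30,0],0],[[0,-20,0],0],[[0,-8,0],0],[[0,-2,0],0],[[0,0,4],0],[[0,0,10],0],[[0,0,18],0],[[0,0,22],0],[[0,0,20],0],[[0,0,14],0],[[0,0,8],0],[[0,0,4],0],[[0,0,0],0],[[0,0,0],0]]'

```text
time_s: 14.1
tcp_pos: [0.5659, 0.1368, 0.0474]
eef_rot: [180.0, 0.1, -172.0]
contact_force: [0.1, -0.2, 0.6]
gripper_width: 0.0877
```

```bash
python3 go.py 0.566 0.1365 0.047
```

```text
t 14.1 tcp [0.5659 0.1368 0.0474] rot [ 1.7998e+02  6.0000e-02 -1.7199e+02] F [ 0.13 -0.19  0.64] w 0.0877
tool mm [-0.  -0.3  0.4] twist 0.0
```

Request:
step_arm --commands '[[[0,0,0],0],[[0,0,0],0],[[0,0,0],0],[[0,0,0],0],[[0,0,0],0],[[0,0,0],0],[[0,0,0],0],[[0,0,0],0]]' --gripper 1

```text
time_s: 15.1
tcp_pos: [0.5659, 0.137, 0.047]
eef_rot: [180.0, 0.1, -172.0]
contact_force: [-0.9, 5.7, 2.9]
gripper_width: 0.0557
```

Request:
step_arm --commands '[[[0,0,-2],0],[[0,0,-5],0],[[0,0,-8],0],[[0,0,-10],0],[[0,0,-10],0],[[0,0,-8],0],[[0,0,-5],0],[[0,0,-2],0],[[0,0,0],0],[[0,0,0],0],[[0,0,0],0],[[0,0,0],0]]'

```text
time_s: 16.6
tcp_pos: [0.5655, 0.1365, 0.0965]
eef_rot: [-180.0, -0.0, -172.0]
contact_force: [0.2, -0.4, -6.5]
gripper_width: 0.0558
```

```bash
python3 wt.py pics/side6.png
```

```text
t 16.9 tcp [0.5655 0.1366 0.0967] w 0.05539715036161246 F mean [ 0.23 -0.23 -6.48] std [0.39 0.31 0.71] M [-0.019 -0.011  0.007] tq [ -0.    -53.881  26.417   6.692  -0.084   0.   ]
```

View pics/side6.png

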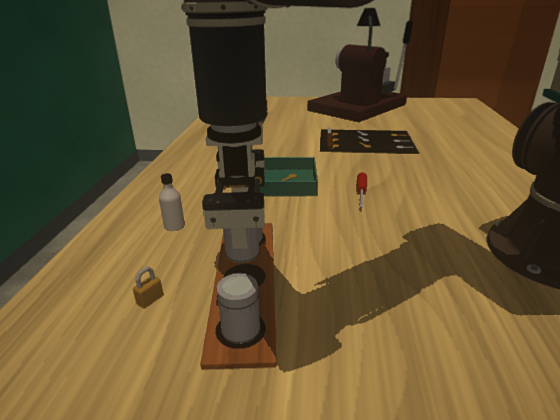

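The middle tin is up with its bottom at about (240,258), and the left tin is standing. Fz is about -6.5 N, much heavier. I'll put it back and heft the right tin.

Request:
step_arm --commands '[[[0,0,3],0],[[0,0,8],0],[[0,0,12],0],[[0,0,10],0],[[0,0,8],0],[[0,0,5],0],[[0,0,2],0],[[0,0,1],0],[[0,0,0.5],0],[[0,0,0.5],0],[[0,0,0],0],[[0,0,0],0]]'

```text
time_s: 18.4
tcp_pos: [0.5657, 0.1367, 0.047]
eef_rot: [180.0, 0.0, -172.0]
contact_force: [-0.8, -0.4, -4.4]
gripper_width: 0.0552
```

Request:
step_arm --commands '[[[0,0,0],0],[[0,0,0],0],[[0,0,0],0],[[0,0,0],0],[[0,0,0],0],[[0,0,0],0]]' --gripper 0

```text
time_s: 19.15
tcp_pos: [0.5656, 0.1366, 0.0468]
eef_rot: [-180.0, 0.0, -172.0]
contact_force: [0.8, -0.3, 0.0]
gripper_width: 0.0874
```

Request:
step_arm --commands '[[[0,0,-4],0],[[0,0,-10],0],[[0,0,-18],0],[[0,0,-22],0],[[0,0,-20],0],[[0,0,-14],0],[[0,0,-8],0],[[0,0,-4],0],[[0,0,0],0],[[0,0,0],0],[[0,0,0],0],[[0,0,0],0]]'

```text
time_s: 20.65
tcp_pos: [0.5654, 0.1365, 0.1465]
eef_rot: [-180.0, -0.0, -172.0]
contact_force: [0.5, 0.3, -0.2]
gripper_width: 0.0878
```

```bash
python3 wt.py pics/side7.png; python3 go.py 0.580 0.017 0.147
```

```text
t 20.95 tcp [0.5655 0.1366 0.1468] w 0.08735580606050938 F mean [ 0.04 -0.11  0.05] std [0.26 0.59 0.5 ] M [-0.024 -0.012 -0.003] tq [  0.    -48.031  25.984   6.157  -0.088  -0.   ]
t 20.95 tcp [0.5655 0.1366 0.1468] rot [ 180.   -0. -172.] F [-0.3   0.52  0.72] w 0.0874
tool mm [   2.3 -120.4   -0.2] twist 0.0
```

View pics/side7.png

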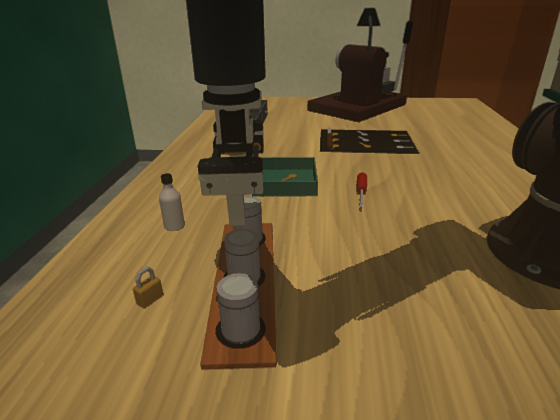

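The left and middle tins both stand on their pads, at (239,310) and (242,262). On to the right tin.

Request:
step_arm --commands '[[[0,-8,0],0],[[0,-20,0],0],[[1,-32,0],0],[[1,-30,0],0],[[0,-20,0],0],[[0,-8,0],0],[[0,-2,0],0],[[0,0,4],0],[[0,0,10],0],[[0,0,18],0],[[0,0,22],0],[[0,0,20],0],[[0,0,14],0],[[0,0,8],0],[[0,0,4],0],[[0,0,0],0],[[0,0,0],0]]'

```text
time_s: 23.08
tcp_pos: [0.5807, 0.0176, 0.0473]
eef_rot: [180.0, 0.1, -172.0]
contact_force: [0.3, -0.7, -0.4]
gripper_width: 0.0873
```

```bash
python3 go.py 0.580 0.017 0.047
```

```text
t 23.07 tcp [0.5807 0.0176 0.0473] rot [ 1.7999e+02  6.0000e-02 -1.7199e+02] F [ 0.34 -0.72 -0.42] w 0.0873
tool mm [ 0.7 -0.5  0.3] twist 0.0
```

Request:
step_arm --commands '[[[0,0,0],0],[[0,0,0],0],[[0,0,0],0],[[0,0,0],0],[[0,0,0],0],[[0,0,0],0],[[0,0,0],0],[[0,0,0],0]]' --gripper 1

```text
time_s: 24.08
tcp_pos: [0.5803, 0.0175, 0.0468]
eef_rot: [180.0, 0.0, -172.0]
contact_force: [-1.6, 0.2, 1.8]
gripper_width: 0.0556
```

Request:
step_arm --commands '[[[0,0,-2],0],[[0,0,-5],0],[[0,0,-8],0],[[0,0,-10],0],[[0,0,-10],0],[[0,0,-8],0],[[0,0,-5],0],[[0,0,-2],0],[[0,0,0],0],[[0,0,0],0],[[0,0,0],0],[[0,0,0],0]]'

```text
time_s: 25.58
tcp_pos: [0.5802, 0.0174, 0.0966]
eef_rot: [-180.0, -0.0, -172.0]
contact_force: [0.2, 0.3, -3.6]
gripper_width: 0.0557
```

```bash
python3 wt.py pics/side8.png
```

```text
t 25.875 tcp [0.5803 0.0175 0.0968] w 0.05565402360025868 F mean [ 0.48  0.06 -3.14] std [0.66 0.47 0.61] M [ 0.001 -0.037  0.011] tq [ -0.    -51.648  25.05    6.143  -0.088   0.   ]
```

View pics/side8.png

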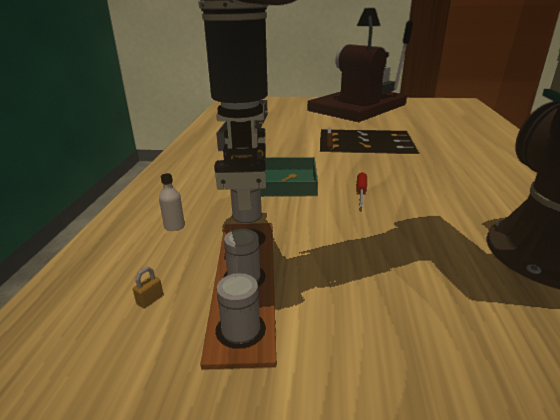

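The right tin is lifted at (247,205) and weighs about 3.1 N. The left was about 2.6 N and the middle about 6.5 N, so the middle is clearly heaviest. I'll set this one back and return to the middle.

Request:
step_arm --commands '[[[0,0,3],0],[[0,0,8],0],[[0,0,12],0],[[0,0,10],0],[[0,0,8],0],[[0,0,5],0],[[0,0,2],0],[[0,0,1],0],[[0,0,0.5],0],[[0,0,0.5],0],[[0,0,0],0],[[0,0,0],0]]'

```text
time_s: 27.38
tcp_pos: [0.5803, 0.0175, 0.0468]
eef_rot: [180.0, 0.0, -172.0]
contact_force: [-0.5, -0.0, -2.8]
gripper_width: 0.055
```

Request:
step_arm --commands '[[[0,0,0],0],[[0,0,0],0],[[0,0,0],0],[[0,0,0],0],[[0,0,0],0],[[0,0,0],0]]' --gripper 0

```text
time_s: 28.12
tcp_pos: [0.5803, 0.0175, 0.0468]
eef_rot: [-180.0, -0.0, -172.0]
contact_force: [0.2, 0.8, 0.6]
gripper_width: 0.0879
```

Request:
step_arm --commands '[[[0,0,-4],0],[[0,0,-10],0],[[0,0,-18],0],[[0,0,-22],0],[[0,0,-20],0],[[0,0,-14],0],[[0,0,-8],0],[[0,0,-4],0],[[0,8,0],0],[[0,20,0],0],[[-1,32,0],0],[[-1,30,0],0],[[0,20,0],0],[[0,8,0],0],[[0,2,0],0],[[0,0,0],0],[[0,0,0],0]]'

```text
time_s: 30.25
tcp_pos: [0.5656, 0.1359, 0.1468]
eef_rot: [-180.0, -0.0, -172.1]
contact_force: [0.2, -1.4, 0.2]
gripper_width: 0.0877
```

```bash
python3 wt.py pics/side9.png; python3 go.py 0.566 0.1367 0.047;python3 - <<'E'
from h import *
c=cap("top"); cv2.imwrite("pics/top9.png",c["img"][:,:,::-1])
E
```

```text
t 30.55 tcp [0.5656 0.1363 0.1468] w 0.08754363676771441 F mean [ 0.01 -0.03  0.02] std [0.51 0.52 0.4 ] M [ 0.001 -0.015 -0.004] tq [ 1.5000e-02 -4.8054e+01  2.6000e+01  6.1600e+00 -8.8000e-02  2.0000e-03]
t 30.55 tcp [0.5656 0.1363 0.1468] rot [ 180.      0.   -172.02] F [-0.59 -0.22 -0.07] w 0.0875
tool mm [-0.5  0.3 99.8] twist -0.0
```

View pics/side9.png

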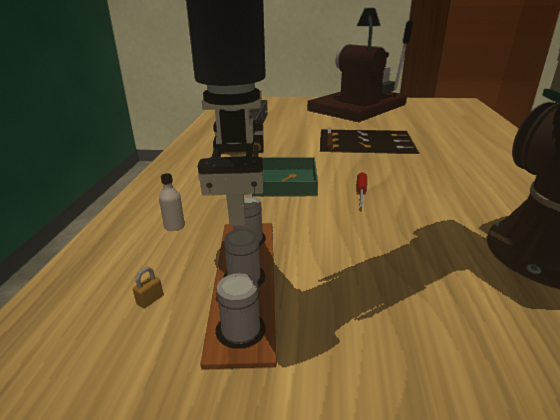

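View pics/top9.png

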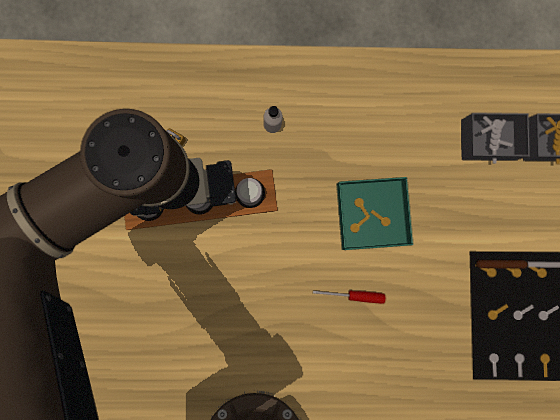

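All three tins are standing; the right one is visible at (250,192) in the top view, and the rest of the scene is unchanged. I'll grip the middle tin.

Request:
step_arm --commands '[[[0,0,4],0],[[0,0,10],0],[[0,0,18],0],[[0,0,22],0],[[0,0,20],0],[[0,0,14],0],[[0,0,8],0],[[0,0,4],0],[[0,0,0],0],[[0,0,0],0]]'

```text
time_s: 31.85
tcp_pos: [0.5659, 0.1368, 0.0473]
eef_rot: [180.0, 0.1, -172.0]
contact_force: [0.6, 1.2, -0.2]
gripper_width: 0.0881
```

Request:
step_arm --commands '[[[0,0,0],0],[[0,0,0],0],[[0,0,0],0],[[0,0,0],0],[[0,0,0],0],[[0,0,0],0],[[0,0,0],0],[[0,0,0],0]]' --gripper 1 --grip_force 45

```text
time_s: 32.85
tcp_pos: [0.5655, 0.1367, 0.0468]
eef_rot: [180.0, 0.0, -172.0]
contact_force: [-1.3, 2.5, 1.1]
gripper_width: 0.0555
```

Request:
step_arm --commands '[[[0,0,-2],0],[[0,0,-5],0],[[0,0,-8],0],[[0,0,-12],0],[[0,0,-16],0],[[0,0,-18],0],[[0,0,-18],0],[[0,0,-18],0],[[0,0,-16],0],[[0,0,-12],0],[[0,0,-8],0],[[0,0,-4],0],[[0,0,-1],0],[[0,0,0],0],[[0,0,0],0],[[0,0,0],0]]'

```text
time_s: 34.85
tcp_pos: [0.5654, 0.1365, 0.1844]
eef_rot: [-180.0, -0.0, -172.0]
contact_force: [0.3, -0.2, -6.8]
gripper_width: 0.0557
```

```bash
python3 wt.py pics/side10.png; python3 go.py 0.536 -0.274 0.185
```

```text
t 35.15 tcp [0.5655 0.1366 0.1847] w 0.05553992968285749 F mean [ 0.14 -0.21 -7.05] std [0.33 0.17 0.72] M [-0.012 -0.006 -0.009] tq [  0.    -50.42   30.082   7.618  -0.084   0.   ]
t 35.15 tcp [0.5655 0.1366 0.1847] rot [-180.   -0. -172.] F [-0.33  0.11 -7.37] w 0.0555
tool mm [ 8.640e+01 -4.025e+02 -3.000e-01] twist 0.0
```

View pics/side10.png

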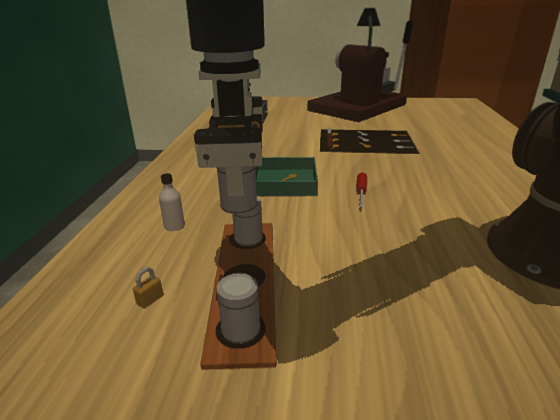

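The heavy tin is held high at (237,185) with the other two standing, and it again reads about 7 N. I'll move over the tray centre.

Request:
step_arm --commands '[[[1,-6,0],0],[[3,-14,0],0],[[5,-23,0],0],[[6,-28,0],0],[[6,-28,0],0],[[6,-28,0],0],[[6,-28,0],0],[[6,-28,0],0],[[6,-28,0],0],[[6,-28,0],0],[[6,-28,0],0],[[6,-28,0],0],[[6,-28,0],0],[[6,-28,0],0],[[5,-23,0],0],[[3,-15,0],0],[[2,-9,0],0],[[1,-4,0],0],[[0,0,0],0],[[0,0,0],0]]'

```text
time_s: 37.65
tcp_pos: [0.5365, -0.2729, 0.1848]
eef_rot: [180.0, 0.0, -172.0]
contact_force: [0.1, -0.0, -6.9]
gripper_width: 0.0558
```

Request:
step_arm --commands '[[[0,0,0],0],[[0,0,0],0],[[0,0,0],0],[[0,0,0],0]]'

```text
time_s: 38.15
tcp_pos: [0.5364, -0.2734, 0.1848]
eef_rot: [-180.0, 0.0, -172.0]
contact_force: [0.6, -0.3, -6.4]
gripper_width: 0.0556
```

```bash
python3 wt.py pics/side11.png; python3 go.py 0.536 -0.274 0.185;python3 - <<'E'
from h import *
c=cap("top"); cv2.imwrite("pics/top11.png",c["img"][:,:,::-1]); np.save("top11.npy",c,allow_pickle=True)
import m
try: m.measure(c)
except Exception as e: print(e)
c=cap("side"); np.save("side11.npy",c,allow_pickle=True)
# tray rim corners predicted in the side view, and held tin bottom centre
import math
W=np.array([[.608,-.186],[.622,-.351],[.464,-.361],[.45,-.197]]); P=np.c_[W,np.full(4,.04)]
im=c["img"][:,:,::-1].copy()
for p in proj(c,P): cv2.circle(im,tuple(int(round(v)) for v in p),2,(0,0,255),-1)
t=np.linspace(0,2*np.pi,60)
q=proj(c,np.c_[.5355+.028*np.cos(t),-.274+.028*np.sin(t),np.full(60,.15)])
cv2.polylines(im,[np.round(q).astype(int)],1,(0,255,255))
cv2.imwrite("pics/side11p.png",cv2.resize(im[80:290,130:410],None,fx=2.8,fy=2.8,interpolation=cv2.INTER_CUBIC))
E
```

```text
t 38.45 tcp [ 0.5363 -0.2735  0.1847] w 0.05515835593353197 F mean [ 0.37 -0.35 -6.69] std [0.41 0.45 0.47] M [-0.018 -0.008  0.005] tq [ 2.0000e-02 -5.3378e+01  3.0321e+01  7.7170e+00 -6.0000e-02  0.0000e+00]
t 38.45 tcp [ 0.5363 -0.2735  0.1847] rot [-1.80e+02 -1.00e-02 -1.72e+02] F [ 0.46 -0.7  -6.43] w 0.0552
tool mm [ 0.4 -0.4 -0.3] twist -0.0
lid px [139.8 202.8  13.1] ell [139.7 202.9] [24.4 25.5] depth mean [0.5486 0.2527 0.0947] med z 0.0931 ray.092 [0.5488 0.2535 0.092 ]
lid px [248.5 190.1  12.6] ell [248.3 190.1] [23.7 24.5] depth mean [0.5792 0.0173 0.0967] med z 0.0927 ray.092 [0.5797 0.0175 0.092 ]
tray [[360.0, 227.0], [410.0, 223.0], [412.0, 244.0], [362.0, 249.0]] [[0.502, -0.24, 0.04], [0.514, -0.357, 0.04], [0.464, -0.361, 0.04], [0.453, -0.245, 0.04]] c [ 0.4834 -0.3006  0.04  ] angle -84.20761353635352
rack [[121.0, 188.0], [271.0, 169.0], [276.0, 211.0], [126.0, 230.0]] [[0.59, 0.321, 0.012], [0.64, -0.033, 0.012], [0.54, -0.046, 0.012], [0.492, 0.305, 0.012]] c [0.5654 0.1368 0.012 ] sides [0.357, 0.101, 0.355, 0.099]
bottle [ 0.606 -0.027  0.6  ]
padlock [0.706 0.188 0.066]
```

View pics/side11p.png

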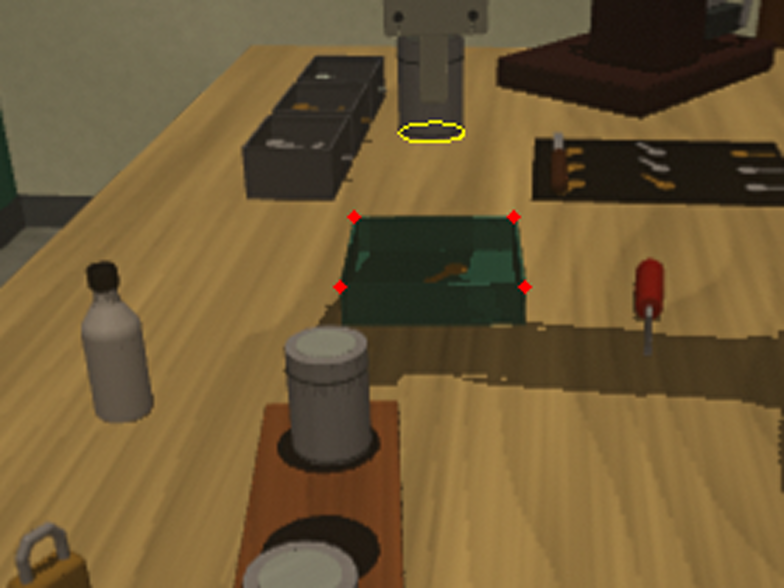

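View pics/top11.png

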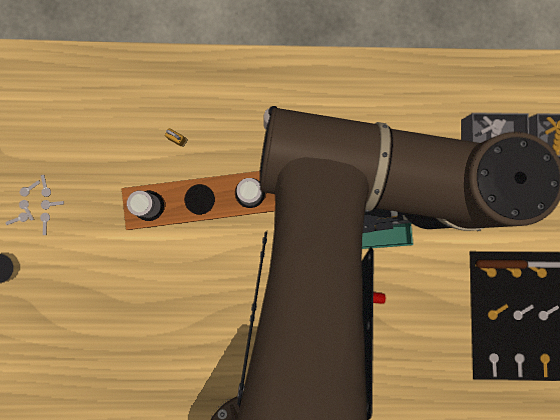

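View pics/side11.png

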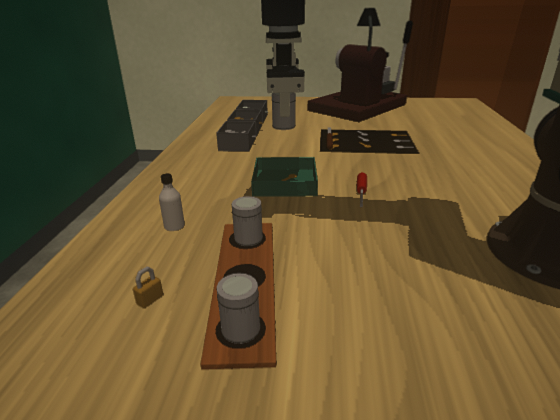

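The side view agrees. The held tin's bottom sits on the ring I predicted for z = 0.15 m over the tray centre, and the tray rim points match its corners. Tins stand on the left and right pads, the middle pad is empty, and the bystanders are unmoved. Handing in.

```bash
python3 -c "
from h import *
print(r.get_state()['qd'].round(2)); print(close_job())"
```

```text
[-0.01  0.    0.03  0.01  0.03 -0.05]
the job is handed in; nothing more can be done
None
```

The middle tin is the heaviest, and I handed the job in at about 38.6 s with the arm holding it still over the tray. I lifted the tins left, middle, right, each 5 cm. Each went back upright on its own pad before the next lift.

| Tin | Wrist force when lifted |
|---|---|
| Left | about 2.6 N |
| Middle | about 6.5 N (6.7–7.1 N when lifted again) |
| Right | about 3.1 N |

- **Final position:** the measured tool position is (0.536, -0.2735, 0.185) m, within 1 mm of the tray centre I measured. That puts the tin's bottom about 15 cm above the bench, and the side view agrees.
- **Other tins:** the left and right tins stand upright on their pads, within about 2 mm of where they started.
- **Bystanders:** the padlock, oil bottle and screwdriver look untouched in the side view; the arm hid the bottle and most of the screwdriver in the last top view.
- **Failed check:** the last automatic tray and bottle readings from the top view were wrong because the arm blocked the camera. I relied on the first tray measurement and the side view instead.
- **Small drop on release:** each tin was still hanging slightly in the grip when I let go at its original height, so it probably settled by less than a millimetre.

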